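# Put the brush stand back together and stand the wide brush in it

## Task

Put the brush stand back together: fit the loose metal tube over the wooden plug of the stand and push it fully home, then stand the wide flat brush in the tube, bristles up, its handle end down on the plug. Leave the round brush in its place on the rest, and do not disturb the paint jar, the jar lid, the wooden heart or the pencil.

Things in the scene. Friction and masses are not known exactly. Their poses are not given: they have to be found in the camera images.
- stand: Brush stand, fixed to the table: round wooden foot, 90 mm diameter and 12 mm thick, with an upright wooden plug in its middle, 46 mm diameter, rising 25 mm above the foot (top at 37 mm above the table), its top edge bevelled to 34 mm diameter over the last 6 mm. Origin: centre of the underside; z up.
- stand_seat (a point): On the stand's axis at the top face of the foot (12 mm above the table): the lower end of the tube comes to rest at this height.
- plug_top (a point): Centre of the plug's top face, 37 mm above the table: the handle end of the brush rests here, inside the tube.
- tube: Loose plain aluminium tube, open at both ends, either end may go down: 110 mm long, 56 mm outside and 48 mm inside diameter, wall 4 mm, 0.12 kg; stands upright on the table. Origin: centre of its lower end; z along its axis, up.
- tube_mid (a point): Middle of the tube, on its axis, 55 mm from either end.
- flat_brush: Wide flat paint brush, 205 mm long, 0.07 kg: dark wooden handle with white end, steel ferrule 40 wide, 15 thick, 32 mm long, straw-coloured stiff bristles 38 mm wide. Origin: middle of the ferrule, a good place to grip; x along the brush to the bristles (handle end at -147 mm, bristle tip at +58 mm), y across the width. It starts in a fork of the rest, bristles up 24 degrees from level.
- flat_brush_butt (a point): Centre of the end face of the flat brush's handle, at the start just above the table on the robot's side. The handle is 22 x 16 mm for 67 mm from this end, then 16 x 12 mm up to the ferrule.
- round_brush: Round paint brush with the same handle and 205 mm long, but a round ferrule 21 mm in diameter and pointed round bristles; it leans in the other fork of the rest, 110 mm from the flat brush. To be left there. Origin: middle of its ferrule; x to the bristles.
- rest: Brush rest, fixed: wooden plate 50 x 170 x 8 mm with two steel wire forks 110 mm apart along y, each a U open to the top, 18 mm wide inside, 38 mm outside, saddle 50 mm and prong tips 68 mm above the table. Either fork may hold the flat brush. Origin: centre of the underside; the brushes lie along x, bristles to +x.
- paint_jar: Glass jar of cream paint, 80 mm diameter, 110 mm high, 0.5 kg, bystander. Origin: centre of the underside.
- jar_lid: Copper-coloured jar lid lying flat, 70 mm diameter, 13 mm thick, bystander. Origin: centre of the underside.
- heart: Plywood heart lying flat, about 120 mm, 6 mm thick, bystander.
- pencil: Yellow pencil lying flat, 175 mm long, 7 mm thick, bystander. Origin: about its middle, x along it.

How it is judged:
By the outcome, as a careful person would: the job done as asked, in the order asked, and still so for the second after the job is handed in, with the robot touching nothing.
It also fails if it takes over 61 s, if anything falls off the work surface, if the arm or the gripper's body presses on something with over 40 N, if the wrist force passes 120 N, or if a joint passes its speed limit or range.

## Robot

A 7-joint arm with a two-finger parallel gripper is mounted at the origin on the work surface. World frame = base frame: x ahead of the robot, y to its left, z up, the work surface at z = 0. Lengths are in mm, angles in degrees, forces in N, time in s.
With the tool pointing down it reaches from about 350 to 900 mm from the base axis. Payload 8.1 kg.
Tool frame: the origin (TCP) lies midway between the tips of the shut fingers; the grasp point (between the pads) lies 19 mm behind it; z points along the fingers, y is the direction in which the jaws open and shut (so a half turn about z gives the same grasp; the last joint's range is limited). The gripper opens to 85 mm and grips with 20 to 120 N. Pads are 22 mm wide; open, the fingers measure 114 mm over their backs; the gripper's body (76 mm by 85 mm) begins 54 mm behind the grasp point. The pads swing forward as they close: fully open they stand 13 mm farther back than shut.
Start: joints at [62.59, 24.895, 1.432, 90.138, -0.665, 64.973, -4.303], TCP at [229.363, -581.408, 210.423] pointing down, gripper open.
Joint ranges: [-149.89, 149.89], [-25.12, 119.58], [-72.63, 75.52], [4.76, 147.25], [-75.54, 255.54], [6.69, 114.76], [-157.13, 157.13]. Speed limits (degrees/s): [127.2, 127.2, 172.46, 172.46, 180, 180, 180].

## Interface

Orientations are given as a 3x3 rotation matrix whose columns are the frame's x, y, z axes.
In Python, from plant import ctrl gives the robot as it stands. The module is installed in compiled form; this text tells all that it offers.
- The arm moves only by the tool carry_out, never from a script. Its argument "series" is a list of rows, each a list of 7 numbers: the closure, from 0 (fully open) to 1 (shut), then the shift along the tool's x, y, z in cm, then the turn, a rotation vector about the tool's x, y, z in rad. A call has 1 to 5 rows; each row is the pose to reach, as a shift and turn from the pose measured when the call began, along the tool's axes at that moment; what a row does not reach only later rows make up. A row lasts 1/8 s, in which the tool goes at most 62.5 mm and 10.7 degrees, less where a joint would pass 70% of its speed; a pose out of reach is approached as far as the arm can. A call with a gripper value outside its range is refused whole. The fingers move at their own pace and stop on an object; the grip force is fixed at half the most. Time passes only in rows, so rows that repeat a pose let the fingers close. It gives the time, the measured TCP pose, the force and the opening at its end, in the units of the state.
- ctrl.read_state(): the state, without advancing time (a new reading comes with each control period).
- ctrl.read_camera(name): name is "scene" or "top" or "wrist"; returns the picture (420x560x3 uint8, red, green, blue); there is no depth.
- ctrl.camera_params(name): a dict with "mtx" (3x3 intrinsics, pixels), "extrinsics" (4x4, takes a point from world to camera coordinates). Camera axes: x right, y up, looking along -z (the intrinsics and any distortion apply to the point x, -y, -z); pixel columns grow to the right and rows downward; lengths in mm; the calibration is good to about 2 mm. A picture is of the moment at which its call begins: read the wrist's pose just before it. camera_params takes no time and is no camera call; for the wrist camera it gives the pose at the moment of the call.
- ctrl.close_job(): hands the job in, once; it reports no verdict.
Trained networks look in the newest picture that a camera, given by its name, has taken for a name from the list of things; names that differ only in an ending like _2 or _b are one class to them, and where a whole thing is asked for, a point or a joint stands for the part that bears it (a point fixed in the world has none). Each returns a list of dicts, best first, with "p" (0 to 1); they miss things now and then, are a little off and sometimes report something else, mostly with a low value. They report only what shows in the picture. A call takes as long as a camera call.
- ctrl.look_for(camera, thing): "at" ([x, y, z] in mm, in world coordinates, good to about 4 mm: the middle of the surface that is visible of it).
- ctrl.tip_of(camera, thing): "at" ([x, y, z] in mm, in world coordinates, good to about 4 mm: a listed point, or the origin of a listed thing).
The state is a dict: "time": time; "joints": joint angles; "qvel": joint speeds; "joint_torque": joint torques, N m; "tool_pos": TCP position; "ee_rot": TCP orientation; "contact_force": force on the tool from outside, world axes, zero at the start; "torque": the same for the moment, N m; "gripper_width": finger opening in mm.
Only numpy, scipy, OpenCV 4.12 (cv2) and the standard library are available. Lean on these libraries where they do the work, as an engineer would, in place of code of your own. Each camera call takes 0.05 s, during which the arm holds its last target. There are 200 camera calls.

## Working session

There is one attempt and no reset: what is moved stays moved. The work goes in short steps, Python scripts to look and compute and a tool call to move; the robot and the scene stay as the last step left them, time stands still between calls to the robot, and variables do not carry over. Pictures are saved under pics/ and viewed, about 8 in all and at most 12, crops included, and the job is handed in when it is done.

Besides the shell and the picture viewer there is one more tool, called after ">>>" as a command line: name --pt "numbers of a row" for each row, then --argument value for the rest. carry_out: Moves the arm, as the interface text tells. Its arguments: {"type":"object","properties":{"series":{"type":"array","items":{"type":"array","items":{"type":"number"}}}},"required":["series"]}

```bash
mkdir -p pics; cat > h.py <<'E'
from plant import ctrl
import numpy as np, cv2
from scipy.spatial.transform import Rotation as Rn
np.set_printoptions(precision=1,suppress=True)
def snap(c,f):
    im=ctrl.read_camera(c); cv2.imwrite('pics/'+f,np.ascontiguousarray(im[:,:,::-1])); return im
def st():
    s=ctrl.read_state(); return s,np.array(s['tool_pos']),np.array(s['ee_rot'])
def show():
    s,p,R=st(); print('t',s['time'],'p',p,'F',np.array(s['contact_force']),'w',s['gripper_width']); print(np.round(R,3).tolist())
def move(pos,R1=None):
    "shift (cm) and rotvec (rad) in the tool axes to reach TCP pos, rot R1"
    s,p,R=st(); R1=R if R1 is None else np.array(R1)
    d=R.T@(np.array(pos)-p)/10; r=Rn.from_matrix(R.T@R1).as_rotvec()
    print('shift',np.round(d,2),'turn',np.round(r,3)); return d,r
def proj(c,P):
    k=ctrl.camera_params(c);E=np.array(k['extrinsics']);q=E[:3,:3]@np.array(P,float)+E[:3,3]
    q=np.array([q[0],-q[1],-q[2]]); u=np.array(k['mtx'])@q; return u[:2]/u[2]
E
python3 - <<'E'
from h import *
show()
for c in ('top','scene'):
    snap(c,c+'0.png')
    for n in ('tube','stand','flat_brush','flat_brush_butt','round_brush','rest','paint_jar','jar_lid','heart','pencil'):
        r=ctrl.tip_of(c,n); print(c,n,[(np.array(q['at']),round(q['p'],2)) for q in r[:2]])
E
```

```text
t 0.0 p [ 229.1 -580.9  209.6] F [ 0.2 -0.  -0.2] w 85.4154605355247
[[0.93, 0.367, -0.001], [0.367, -0.93, 0.001], [-0.0, -0.002, -1.0]]
top tube [(array([566.1, -77.4,   2.7]), 0.89)]
top stand [(array([ 484. , -275.1,    3.9]), 0.86)]
top flat_brush [(array([560.7, 360.6,  64.9]), 0.94)]
top flat_brush_butt [(array([426.4, 393.1,   6.9]), 0.73)]
top round_brush [(array([534.1, 252.2,  65.6]), 0.82), (array([707. ,  50.2,  -0.7]), 0.56)]
top rest [(array([521.6, 313.5,  -2.9]), 0.93)]
top paint_jar [(array([ 720.5, -139.5,    0.2]), 0.65), (array([ 482.3, -274. ,    9.6]), 0.32)]
top jar_lid [(array([ 349.6, -186.8,   -2.9]), 0.8)]
top heart [(array([744.7, 210.9,  -0.8]), 0.74)]
top pencil [(array([706.5,  47.4,  -1.1]), 0.49)]
scene tube [(array([566. , -80.9,   2.1]), 0.58)]
scene stand [(array([ 488.4, -272.9,    0.9]), 0.83)]
scene flat_brush [(array([557.6, 358.5,  63.8]), 0.81)]
scene flat_brush_butt [(array([428.5, 391.8,   4.8]), 0.94)]
scene round_brush [(array([534.3, 250.7,  65.9]), 0.61)]
scene rest [(array([527.5, 316.2,  -0.9]), 0.87)]
scene paint_jar [(array([ 720.8, -140.2,   -0.7]), 0.8), (array([ 484.5, -269.9,   12.7]), 0.4)]
scene jar_lid [(array([ 349.5, -190.5,   -0. ]), 0.96)]
scene heart [(array([ 354.1, -186.4,   -1.6]), 0.75), (array([745. , 210.3,   0.5]), 0.64)]
scene pencil [(array([705.9,  47.9,  -2.4]), 0.62)]
```

View pics/top0.png

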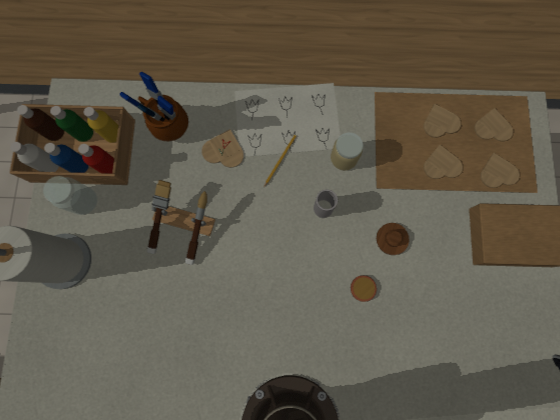

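View pics/scene0.png

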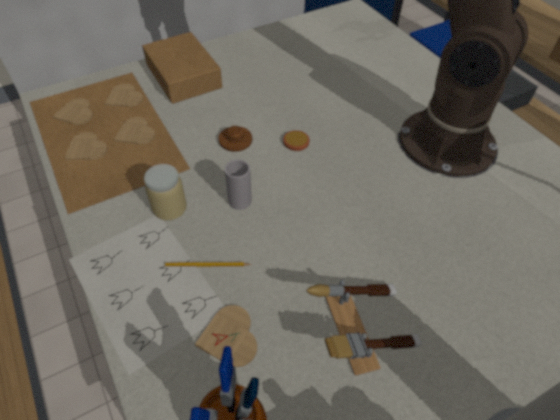

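Both views agree on the layout. In the top view the tube stands at pixel (325,204), the stand is at (393,239), the flat brush is the left one at (160,205) and the round brush is at (197,225). I'm moving above the tube now.

>>> carry_out --pt "0 49.8 -34.3 -2.0 0 0 0" --pt "0 49.8 -34.3 -2.0 0 0 0" --pt "0 49.8 -34.3 -2.0 0 0 0" --pt "0 49.8 -34.3 -2.0 0 0 0" --pt "0 49.8 -34.3 -2.0 0 0 0"

```text
time: 1.72
tool_pos: [404.6, -320.6, 221.1]
ee_rot: [[0.93, 0.367, 0.001], [0.367, -0.93, -0.001], [0.0, 0.001, -1.0]]
contact_force: [2.4, -0.5, 0.8]
gripper_width: 85.4
```

```bash
python3 - <<'E'
from h import *
show(); print(np.array(st()[0]['joints'])); move([566,-79,230])
E
```

```text
t 1.725 p [ 404.6 -320.6  221.1] F [ 2.4 -0.5  0.8] w 85.39767687041905
[[0.93, 0.367, 0.001], [0.367, -0.93, -0.001], [0.0, 0.001, -1.0]]
[ 37.3  14.6  -6.  103.9   1.7  61.5 -37.8]
shift [ 23.9 -16.6  -0.9] turn [0. 0. 0.]
```

>>> carry_out --pt "0 23.9 -16.6 -0.9 0 0 0" --pt "0 23.9 -16.6 -0.9 0 0 0" --pt "0 23.9 -16.6 -0.9 0 0 0" --pt "0 23.9 -16.6 -0.9 0 0 0" --pt "0 23.9 -16.6 -0.9 0 0 0"

```text
time: 2.35
tool_pos: [567.4, -75.2, 230.4]
ee_rot: [[0.929, 0.369, 0.001], [0.369, -0.929, 0.0], [0.001, 0.0, -1.0]]
contact_force: [0.0, -0.2, 0.1]
gripper_width: 85.5
```

```bash
python3 - <<'E'
from h import *
show(); print(np.array(st()[0]['joints'])); im=snap('wrist','w1.png')
for c in ('wrist','top'):
  if c=='top': ctrl.read_camera(c)
  for n in ('tube','tube_mid','stand'):
    r=ctrl.tip_of(c,n); print(c,n,[(np.array(q['at']),round(q['p'],2)) for q in r[:2]])
print(proj('wrist',[566,-79,110]),proj('wrist',[566,-79,0]),proj('wrist',[594,-79,110]))
move([566,-79,66])
E
```

```text
t 2.35 p [567.4 -75.2 230.4] F [ 0.  -0.2  0.1] w 85.46761817987402
[[0.929, 0.369, 0.001], [0.369, -0.929, 0.0], [0.001, 0.0, -1.0]]
[ 12.2  19.9 -13.4  95.2   5.   65.3 -70.9]
wrist tube [(array([566.4, -81. ,  -0.2]), 0.97)]
wrist tube_mid [(array([566.8, -79. ,  56. ]), 0.92)]
wrist stand [(array([ 488. , -270. ,   -0.5]), 0.6)]
top tube [(array([566.5, -79.4,   3.2]), 0.81)]
top tube_mid [(array([565.4, -79.4,  52. ]), 0.78)]
top stand []
[274.  199.8] [274.3 178.8] [285.1 172.4]
shift [ 0.1 -0.1 16.4] turn [0. 0. 0.]
```

View pics/w1.png

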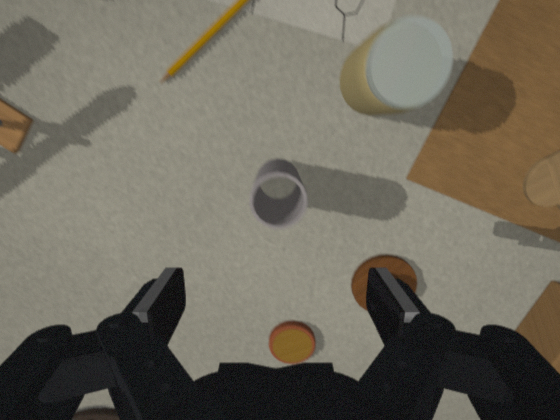

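The tube rim is centred near (279,200). That matches the estimate apart from about 4 mm along the jaw axis. Descending.

>>> carry_out --pt "0 0 0.2 5.5 0 0 0" --pt "0 0 0.2 11 0 0 0" --pt "0 0 0.2 16.4 0 0 0" --pt "0 0 0.2 16.4 0 0 0" --pt "0 0 0.2 16.4 0 0 0"

```text
time: 3.38
tool_pos: [567.4, -82.7, 68.0]
ee_rot: [[0.931, 0.364, 0.002], [0.364, -0.931, -0.001], [0.002, 0.002, -1.0]]
contact_force: [0.1, -0.1, -0.1]
gripper_width: 85.3
```

>>> carry_out --pt "1 0 0 0 0 0 0" --pt "1 0 0 0 0 0 0" --pt "1 0 0 0 0 0 0" --pt "1 0 0 0 0 0 0" --pt "1 0 0 0 0 0 0"

```text
time: 4.0
tool_pos: [569.6, -82.6, 71.0]
ee_rot: [[0.931, 0.364, 0.008], [0.364, -0.931, -0.002], [0.007, 0.005, -1.0]]
contact_force: [-1.2, 0.2, 12.7]
gripper_width: 54.1
```

```bash
python3 - <<'E'
from h import *
show(); print(np.array(st()[0]['joints'])); move(st()[1]+[0,0,110])
E
```

```text
t 4.0 p [569.6 -82.6  71. ] F [-1.2  0.2 12.7] w 54.08257842358465
[[0.931, 0.364, 0.008], [0.364, -0.931, -0.002], [0.007, 0.005, -1.0]]
[ 11.6  29.5 -12.1 105.6   8.5  45.4 -73.6]
shift [  0.1   0.1 -11. ] turn [0. 0. 0.]
```

>>> carry_out --pt "1 0 0 -5 0 0 0" --pt "1 0 0 -10 0 0 0" --pt "1 0 0 -11 0 0 0" --pt "1 0 0 -11 0 0 0"

```text
time: 4.5
tool_pos: [569.1, -82.5, 181.9]
ee_rot: [[0.931, 0.364, 0.01], [0.364, -0.931, -0.002], [0.008, 0.006, -1.0]]
contact_force: [0.1, 0.5, -1.9]
gripper_width: 53.7
```

```bash
python3 - <<'E'
from h import *
show(); move([486,-273,st()[1][2]])
im=snap('wrist','w2.png')
r=ctrl.tip_of('wrist','tube'); print([(np.array(q['at']),round(q['p'],2)) for q in r[:2]])
r=ctrl.tip_of('wrist','stand'); print([(np.array(q['at']),round(q['p'],2)) for q in r[:2]])
E
```

```text
t 4.5 p [569.1 -82.5 181.9] F [ 0.1  0.5 -1.9] w 53.71725622004305
[[0.931, 0.364, 0.01], [0.364, -0.931, -0.002], [0.008, 0.006, -1.0]]
shift [-14.7  14.7  -0. ] turn [0. 0. 0.]
[(array([565.5, -79.7, 109.7]), 0.79)]
[(array([ 491. , -269.9,    0.2]), 0.75)]
```

>>> carry_out --pt "1 -24.5 14.7 0 0 0 0" --pt "1 -24.5 14.7 0 0 0 0" --pt "1 -24.5 14.7 0 0 0 0" --pt "1 -24.5 14.7 0 0 0 0" --pt "1 -24.5 14.7 0 0 0 0"

```text
time: 5.28
tool_pos: [389.8, -310.8, 177.7]
ee_rot: [[0.933, 0.361, 0.003], [0.361, -0.933, -0.001], [0.002, 0.002, -1.0]]
contact_force: [0.5, -0.2, -1.0]
gripper_width: 53.9
```

```bash
python3 - <<'E'
from h import *
show(); 
im=snap('wrist','w3.png')
for n in('stand','plug_top','stand_seat','tube','tube_mid'):
  r=ctrl.tip_of('wrist',n); print(n,[(np.array(q['at']),round(q['p'],2)) for q in r[:2]])
for z in (0,12,37):print(proj('wrist',[488,-272,z]),proj('wrist',[488+9.3,-272+3.6,z]),proj('wrist',[488+3.6,-272-9.3,z]))
E
```

```text
t 5.275 p [ 389.8 -310.8  177.7] F [ 0.5 -0.2 -1. ] w 53.90475754227608
[[0.933, 0.361, 0.003], [0.361, -0.933, -0.001], [0.002, 0.002, -1.0]]
stand [(array([ 488. , -268.4,    1. ]), 0.8)]
plug_top [(array([ 488.2, -276.2,   34.9]), 0.66)]
stand_seat [(array([ 484.8, -272.1,    9.9]), 0.85)]
tube [(array([ 387.5, -306.5,  108.3]), 0.83)]
tube_mid []
[276.3  93. ] [276.3  82.7] [285.9  93.1]
[276.3  92. ] [276.4  81.2] [286.3  92. ]
[276.5  89.5] [276.5  77.8] [287.3  89.6]
```

View pics/w3.png

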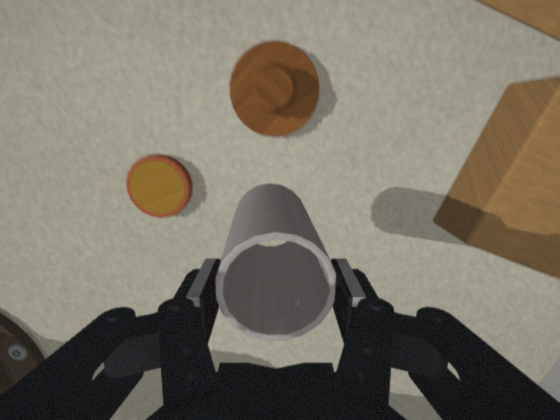

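```bash
python3 - <<'E'
from h import *
from scipy.optimize import least_squares
im=cv2.imread('pics/w3.png'); hsv=cv2.cvtColor(im,cv2.COLOR_BGR2HSV)
print(hsv[60,240],hsv[120,280],hsv[40,300],hsv[75,255],hsv[100,330],hsv[20,200])
m=((hsv[:,:,1]>100)).astype(np.uint8); m[:, :215]=0; m[:,335:]=0; m[150:]=0
m=cv2.morphologyEx(m,cv2.MORPH_OPEN,np.ones((3,3)))
c=max(cv2.findContours(m,0,1)[0],key=cv2.contourArea)
print('foot ellipse',cv2.fitEllipse(c))
th=np.linspace(0,6.28,60)
def circ(x,y,z,r): 
    P=np.array([proj('wrist',[x+r*np.cos(t),y+r*np.sin(t),z]) for t in th]).astype(np.float32)
    return cv2.fitEllipse(P)
print('pred foot',circ(488,-272,12,45), circ(491,-269.6,12,45))
# tube rim: bright edge
s,p,R=st(); T=p-2*R[:,0]
print('pred rim',circ(T[0],T[1],217,28),circ(T[0],T[1],217,24))
g=im[215:350,200:350]; cv2.imwrite('pics/crop1.png',cv2.resize(np.hstack([g,im[30:165,200:350]]),None,fx=2.6,fy=2.6,interpolation=cv2.INTER_CUBIC))
E
```

```text
[ 14 138 120] [ 14 161 125] [ 25  29 156] [ 14 167 119] [ 25  27 121] [ 23  28 157]
foot ellipse ((274.12054443359375, 88.33739471435547), (87.9659423828125, 93.57811737060547), 3.64263653755188)
pred foot ((276.3212890625, 89.98876190185547), (90.17681121826172, 96.62773895263672), 0.2545192539691925) ((275.1773986816406, 86.02225494384766), (90.48497009277344, 97.28706359863281), 179.81781005859375)
pred rim ((274.805908203125, 287.5946044921875), (108.42140197753906, 121.96849822998047), 89.85787963867188) ((274.8126525878906, 288.4035339355469), (92.85481262207031, 104.5006332397461), 89.85682678222656)
```

View pics/crop1.png

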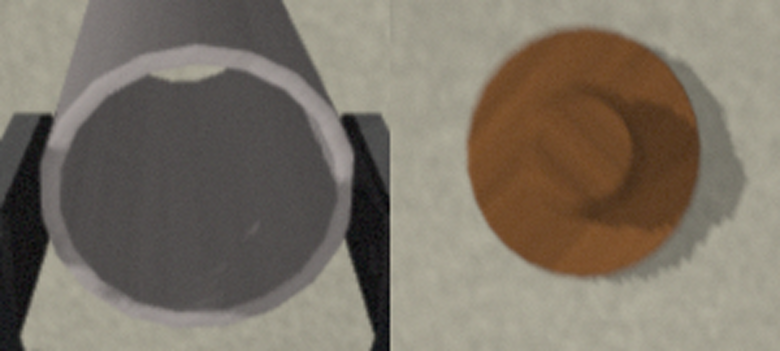

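The crop shows the rim centred at (276,286) and the foot at (274,88). That puts the stand at about (488.5,-270), with the tube 1–2 mm behind the TCP.

```bash
python3 - <<'E'
from h import *
R=np.array([[.93,.367,0],[.367,-.93,0],[0,0,-1]])
show(); move([489.6,-269,178],R);move([489.6,-269,128],R)
E
```

```text
t 5.575 p [ 393.6 -307.3  178.4] F [ 1.  -0.1 -0.9] w 53.58864930120861
[[0.931, 0.365, 0.005], [0.365, -0.931, -0.001], [0.004, 0.002, -1.0]]
shift [10.3 -0.1  0.1] turn [ 0. -0. -0.]
shift [10.3 -0.1  5.1] turn [ 0. -0. -0.]
```

```bash
cat >> h.py <<'E'
th=np.linspace(0,6.28,60)
def circ(x,y,z,r):
    return cv2.fitEllipse(np.array([proj('wrist',[x+r*np.cos(t),y+r*np.sin(t),z]) for t in th]).astype(np.float32))
def foot(f,box):
    snap('wrist',f); hsv=cv2.cvtColor(cv2.imread('pics/'+f),cv2.COLOR_BGR2HSV)
    m=(hsv[:,:,1]>90).astype(np.uint8); k=np.zeros_like(m); k[box[0]:box[1],box[2]:box[3]]=1
    c=max(cv2.findContours(m*k,0,1)[0],key=cv2.contourArea); return cv2.fitEllipse(c)
E
python3 - <<'E'
from h import *
show(); print(foot('w4.png',(20,150,215,335)), circ(486,-272,12,45)); show()
E
```

```text
t 5.575 p [ 393.6 -307.3  178.4] F [ 1.  -0.1 -0.9] w 53.58864930120861
[[0.931, 0.365, 0.005], [0.365, -0.931, -0.001], [0.004, 0.002, -1.0]]
((275.6410827636719, 92.52828216552734), (87.94734191894531, 93.87088775634766), 177.7957305908203) ((275.6063537597656, 92.27291107177734), (89.95543670654297, 96.2002182006836), 179.9772186279297)
t 5.625 p [ 393.8 -307.2  178.5] F [-0.5  0.8 -1.2] w 53.60737539872571
[[0.931, 0.366, 0.005], [0.366, -0.931, -0.001], [0.004, 0.003, -1.0]]
```

>>> carry_out --pt "1 5 0.1 0 0 0 0" --pt "1 10 0.1 0 0 0 0" --pt "1 10 0.1 2.5 0 0 0" --pt "1 10 0.1 4.8 0 0 0" --pt "1 10 0.1 4.8 0 0 0"

```text
time: 6.25
tool_pos: [486.9, -269.6, 129.2]
ee_rot: [[0.93, 0.368, 0.001], [0.368, -0.93, 0.001], [0.002, -0.001, -1.0]]
contact_force: [-0.1, -0.3, -0.5]
gripper_width: 54.1
```

```bash
python3 - <<'E'
from h import *
ctrl.read_camera('top');ctrl.read_camera('top')
R=np.array([[.93,.367,0],[.367,-.93,0],[0,0,-1]])
show(); move([487.1,-271.5,100],R); move([487.1,-271.5,80],R)
E
```

```text
t 6.35 p [ 488.1 -270.8  131.3] F [ 0.8 -0.7 -1.3] w 54.020014473273406
[[0.93, 0.367, 0.005], [0.367, -0.93, -0.001], [0.004, 0.002, -1.0]]
shift [-0.1  0.   3.1] turn [ 0. -0.  0.]
shift [-0.1  0.   5.1] turn [ 0. -0.  0.]
```

>>> carry_out --pt "1 -0.1 0 1.2 0 0 0" --pt "1 -0.1 0 2.0 0 0 0" --pt "1 -0.1 0 2.6 0 0 0" --pt "1 -0.1 0 3.1 0 0 0" --pt "1 -0.1 0 3.1 0 0 0"

```text
time: 6.98
tool_pos: [487.6, -273.3, 100.4]
ee_rot: [[0.93, 0.366, 0.006], [0.366, -0.93, -0.003], [0.005, 0.005, -1.0]]
contact_force: [0.8, -6.0, -3.6]
gripper_width: 53.7
```

```bash
python3 - <<'E'
from h import *
show(); R=np.array([[.93,.367,0],[.367,-.93,0],[0,0,-1]]); move([487.1,-271.5,80],R)
E
```

```text
t 6.975 p [ 487.6 -273.3  100.4] F [ 0.8 -6.  -3.6] w 53.668588034613606
[[0.93, 0.366, 0.006], [0.366, -0.93, -0.003], [0.005, 0.005, -1.0]]
shift [ 0.  -0.2  2. ] turn [ 0. -0. -0.]
```

>>> carry_out --pt "1 0 0.05 0.6 0 0 0" --pt "1 0 0.05 1.2 0 0 0" --pt "1 0 0.05 1.8 0 0 0" --pt "1 0 0.05 2.0 0 0 0"

```text
time: 7.48
tool_pos: [489.5, -273.4, 82.8]
ee_rot: [[0.93, 0.367, 0.009], [0.367, -0.93, -0.004], [0.007, 0.007, -1.0]]
contact_force: [-10.0, 6.3, 44.1]
gripper_width: 54.0
```

```bash
python3 - <<'E'
from h import *
show()
E
```

```text
t 7.475 p [ 489.5 -273.4   82.8] F [-10.    6.3  44.1] w 54.041498540286184
[[0.93, 0.367, 0.009], [0.367, -0.93, -0.004], [0.007, 0.007, -1.0]]
```

>>> carry_out --pt "1 -0.1 0 0.0 0 0 0" --pt "0 -0.1 0 -0.1 0 0 0" --pt "0 -0.1 0 -0.1 0 0 0" --pt "0 -0.1 0 -0.1 0 0 0" --pt "0 -0.1 0 -0.1 0 0 0"

```text
time: 8.1
tool_pos: [488.6, -273.7, 83.6]
ee_rot: [[0.93, 0.367, 0.009], [0.367, -0.93, -0.003], [0.007, 0.006, -1.0]]
contact_force: [0.4, -1.3, -0.2]
gripper_width: 85.3
```

>>> carry_out --pt "0 0 0 -4 0 0 0" --pt "0 0 0 -8 0 0 0" --pt "0 -5 0 -14 0 0 0" --pt "0 -8 0 -14 0 0 0" --pt "0 -8 0 -14 0 0 0"

```text
time: 8.72
tool_pos: [410.7, -304.7, 224.4]
ee_rot: [[0.932, 0.363, 0.01], [0.363, -0.932, -0.006], [0.007, 0.009, -1.0]]
contact_force: [0.2, 0.3, 0.0]
gripper_width: 85.7
```

```bash
python3 - <<'E'
from h import *
ctrl.read_camera('top');ctrl.read_camera('top');ctrl.read_camera('top')
show(); a=snap('wrist','w5.png'); 
for n in('tube','tube_mid'):
  r=ctrl.tip_of('wrist',n); print(n,[(np.array(q['at']),round(q['p'],2)) for q in r[:2]])
for z in (118,122,126,130): print(z,circ(486,-274,z,28))
b=snap('scene','s5.png')
cv2.imwrite('pics/c5.png',np.hstack([cv2.resize(a[:300,140:420],None,fx=1.6,fy=1.6),cv2.resize(b[90:210,190:270],(320,480),interpolation=cv2.INTER_CUBIC)])[:,:,::-1])
E
```

```text
t 8.875 p [ 413.4 -302.   222.7] F [0.5 0.8 0.1] w 85.54673584741322
[[0.93, 0.367, 0.009], [0.367, -0.93, -0.003], [0.007, 0.006, -1.0]]
tube []
tube_mid [(array([ 485.9, -270.3,   10.9]), 0.36)]
118 ((275.3223876953125, 114.41311645507812), (67.54635620117188, 70.88268280029297), 179.86160278320312)
122 ((275.3446350097656, 114.27693939208984), (68.57030487060547, 71.96470642089844), 179.87310791015625)
126 ((275.3675537109375, 114.13604736328125), (69.62579345703125, 73.08030700683594), 179.8848114013672)
130 ((275.39117431640625, 113.99018859863281), (70.71429443359375, 74.2310791015625), 179.89686584472656)
```

View pics/c5.png

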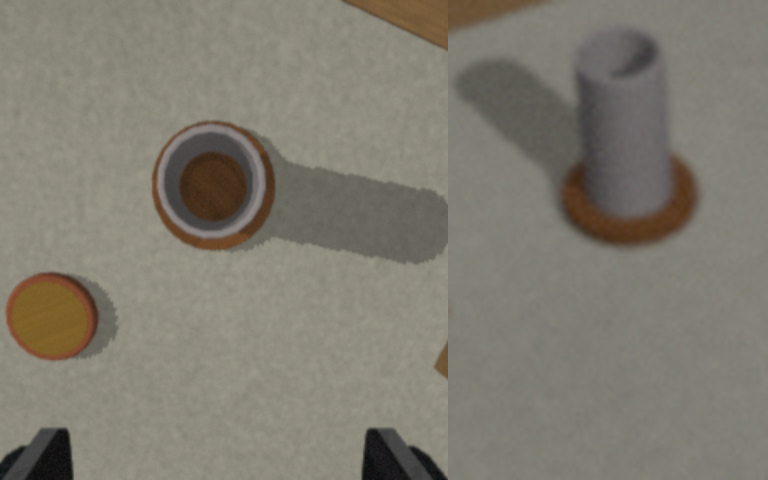

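The tube stands upright on the foot with its rim centred at crop pixel (212,181). The rim's size matches a height of 122 mm, so it's fully home. Next is the brush.

```bash
cat >> h.py <<'E'
b=np.radians(-13.8); dirb=np.array([np.cos(b),np.sin(b),0]); up=np.array([0,0,1.])
def rotB(tilt,d=dirb):
    t=np.radians(tilt); z=-np.sin(t)*d-np.cos(t)*up; y=np.cross(up,d); x=np.cross(y,z)
    return np.stack([x,y,z],1)
E
python3 - <<'E'
from h import *
R=rotB(15); print(R); P=np.array([559,359.5,65])+22*R[:,2]; print(P, P-110*R[:,2]); move(P-110*R[:,2],R)
E
```

```text
[[-0.9  0.2 -0.3]
 [ 0.2  1.   0.1]
 [ 0.3 -0.  -1. ]]
[553.5 360.9  43.7] [581.1 354.1 150. ]
shift [ 39.7 -54.8   7.2] turn [ 0.3  0.1 -2.5]
```

>>> carry_out --pt "0 40.7 -55 2.2 0.3 0.1 -2.5" --pt "0 40.7 -55 2.2 0.3 0.1 -2.5" --pt "0 40.7 -55 2.2 0.3 0.1 -2.5" --pt "0 40.7 -55 2.2 0.3 0.1 -2.5" --pt "0 40.7 -55 2.2 0.3 0.1 -2.5"

```text
time: 9.7
tool_pos: [493.8, 1.5, 212.4]
ee_rot: [[0.256, 0.965, -0.048], [0.963, -0.251, 0.096], [0.081, -0.071, -0.994]]
contact_force: [1.6, -0.3, -0.3]
gripper_width: 85.0
```

```bash
python3 - <<'E'
from h import *
show(); print(np.array(st()[0]['joints']))
R=rotB(15); P=np.array([559,359.5,65])+22*R[:,2]; move(P-140*R[:,2],R)
E
```

```text
t 9.7 p [493.8   1.5 212.4] F [ 1.6 -0.3 -0.3] w 85.00877791793329
[[0.256, 0.965, -0.048], [0.963, -0.251, 0.096], [0.081, -0.071, -0.994]]
[ 19.9  17.2 -27.6 103.7   2.3  63.1 -22.6]
shift [35.9  0.6  6.2] turn [ 0.2  0.1 -1.6]
```

>>> carry_out --pt "0 35.9 0.6 6.0 0.2 0.1 -1.6" --pt "0 35.9 0.6 6.0 0.2 0.1 -1.6" --pt "0 35.9 0.6 6.0 0.2 0.1 -1.6" --pt "0 35.9 0.6 6.0 0.2 0.1 -1.6" --pt "0 35.9 0.6 6.0 0.2 0.1 -1.6"

```text
time: 10.32
tool_pos: [575.3, 301.9, 185.1]
ee_rot: [[-0.609, 0.775, -0.169], [0.767, 0.63, 0.127], [0.204, -0.052, -0.978]]
contact_force: [1.4, -0.6, -0.3]
gripper_width: 85.4
```

```bash
sed -i 's/precision=1/precision=2/' h.py; python3 - <<'E'
from h import *
show(); print(np.array(st()[0]['joints']))
R=rotB(15); P=np.array([559,359.5,65])+22*R[:,2]; move(P-120*R[:,2],R)
E
```

```text
t 10.325 p [575.31 301.87 185.11] F [ 1.39 -0.6  -0.26] w 85.43763136935672
[[-0.609, 0.775, -0.169], [0.767, 0.63, 0.127], [0.204, -0.052, -0.978]]
[ -2.71  38.14 -40.17  80.06  12.34  72.92  -2.28]
shift [2.93 4.03 3.  ] turn [ 0.1   0.04 -0.64]
```

>>> carry_out --pt "0 2.9 4.0 3.0 0.1 0.04 -0.64" --pt "0 2.9 4.0 3.0 0.1 0.04 -0.64" --pt "0 2.9 4.0 3.0 0.1 0.04 -0.64" --pt "0 2.9 4.0 3.0 0.1 0.04 -0.64" --pt "0 2.9 4.0 3.0 0.1 0.04 -0.64"

```text
time: 10.95
tool_pos: [583.3, 353.8, 158.5]
ee_rot: [[-0.937, 0.241, -0.255], [0.232, 0.971, 0.065], [0.263, 0.001, -0.965]]
contact_force: [-0.6, 0.1, -0.7]
gripper_width: 85.1
```

```bash
python3 - <<'E'
from h import *
for i in range(3): ctrl.read_camera('top')
show(); print(np.array(st()[0]['joints'])); snap('wrist','w6.png')
for n in('flat_brush','flat_brush_butt'):
  r=ctrl.tip_of('wrist',n); print(n,[(np.array(q['at']),round(q['p'],2)) for q in r[:2]])
t=np.radians(24); D=dirb*np.cos(t)+up*np.sin(t); Y=np.cross(up,dirb); O=np.array([559,359.5,65])
for a,c in ((0,0),(16,20),(16,-20),(-16,20),(-16,-20),(-147,0),(58,0)): print(a,c,proj('wrist',O+a*D+c*Y))
E
```

```text
t 11.1 p [583.5  353.15 159.4 ] F [ 0.04  0.52 -0.2 ] w 85.27520976330791
[[-0.936, 0.242, -0.253], [0.234, 0.97, 0.064], [0.262, 0.001, -0.965]]
[ -6.83  47.89 -46.88  69.76  19.99  82.4   26.88]
flat_brush [(array([563.7, 361.9,  69.2]), 0.94)]
flat_brush_butt []
0 0 [276.57 208.27]
16 20 [299.87 225.23]
16 -20 [253.46 225.42]
-16 20 [298.66 191.87]
-16 -20 [254.27 192.04]
-147 0 [275.8   80.98]
58 0 [276.96 274.01]
```

View pics/w6.png

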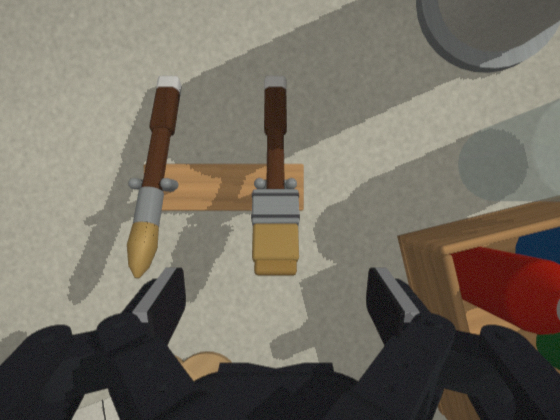

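The view confirms the estimate: ferrule x 252–299 and y 190–223, butt at (276,83), and jaws either side of the ferrule. Descending.

```bash
python3 - <<'E'
from h import *
show(); R=rotB(15); P=np.array([560,360,66])+22*R[:,2]; move(P,R); print(proj('wrist',[560,360,66]))
E
```

```text
t 11.25 p [583.68 352.92 159.78] F [0.18 0.43 0.47] w 85.32781965719674
[[-0.937, 0.242, -0.253], [0.233, 0.97, 0.064], [0.261, 0.001, -0.965]]
shift [-0.07  0.1  11.9 ] turn [ 0. -0. -0.]
[277.4  209.25]
```

>>> carry_out --pt "0 -0.1 0.05 5 0 0 0" --pt "0 -0.1 0.05 9 0 0 0" --pt "0 -0.1 0.05 11.9 0 0 0" --pt "0 -0.1 0.05 11.9 0 0 0" --pt "0 -0.1 0.05 11.9 0 0 0"

```text
time: 11.88
tool_pos: [555.6, 361.3, 46.1]
ee_rot: [[-0.937, 0.242, -0.251], [0.233, 0.97, 0.066], [0.26, 0.003, -0.966]]
contact_force: [1.3, 0.3, -0.0]
gripper_width: 85.6
```

>>> carry_out --pt "1 0 0 0 0 0 0" --pt "1 0 0 0 0 0 0" --pt "1 0 0 0 0 0 0" --pt "1 0 0 0 0 0 0" --pt "1 0 0 0 0 0 0"

```text
time: 12.5
tool_pos: [556.1, 361.3, 46.6]
ee_rot: [[-0.937, 0.243, -0.251], [0.234, 0.97, 0.066], [0.259, 0.003, -0.966]]
contact_force: [2.0, -2.2, 5.4]
gripper_width: 38.3
```

```bash
python3 - <<'E'
from h import *
show(); snap('wrist','w7.png'); move(st()[1]+[0,0,130])
E
```

```text
t 12.5 p [556.12 361.27  46.64] F [ 1.98 -2.2   5.37] w 38.284972001800526
[[-0.937, 0.243, -0.251], [0.234, 0.97, 0.066], [0.259, 0.003, -0.966]]
shift [  3.37   0.04 -12.56] turn [0. 0. 0.]
```

View pics/w7.png

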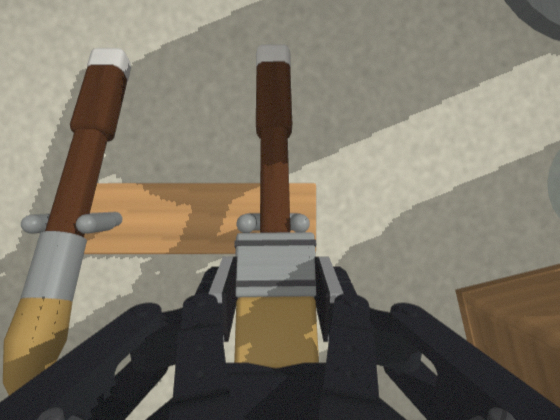

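The ferrule is gripped across its width, pads at (225,290) and (330,290), and the brush sits straight. Lifting straight up.

>>> carry_out --pt "1 0.8 0 -3 0 0 0" --pt "1 2.1 0 -8 0 0 0" --pt "1 3.4 0 -12.6 0 0 0" --pt "1 4.7 0 -17.6 0 0 0" --pt "1 6.3 0 -23.6 0 0 0"

```text
time: 13.18
tool_pos: [555.7, 359.8, 291.5]
ee_rot: [[-0.937, 0.243, -0.252], [0.234, 0.97, 0.065], [0.26, 0.002, -0.966]]
contact_force: [1.5, -0.4, -0.7]
gripper_width: 38.1
```

```bash
cat >> h.py <<'E'
def dz(a): a=np.radians(a); return np.array([np.cos(a),np.sin(a),0])
E
python3 - <<'E'
from h import *
show(); print(np.array(st()[0]['joints']))
p=st()[1]
# upright: brush x up => tool pitched back 66 deg from tilt15 -> tilt -51 ; azimuth options
for az in (-14,-30,-45): 
  R=rotB(-51,dz(az)); print(az); move([400,100,300],R); move(np.array([486,-272,300])+22*R[:,2],R)
E
```

```text
t 13.175 p [555.73 359.81 291.48] F [ 1.55 -0.39 -0.7 ] w 38.10344673203479
[[-0.937, 0.243, -0.252], [0.234, 0.97, 0.065], [0.26, 0.002, -0.966]]
[ -8.13  41.23 -48.87  62.85  16.17  94.03  25.52]
-14
shift [  8.73 -28.98   1.43] turn [ 0.   -1.15 -0.  ]
shift [-10.03 -62.99  -2.25] turn [ 0.   -1.15 -0.  ]
-30
shift [  8.73 -28.98   1.43] turn [ 0.09 -1.15  0.28]
shift [ -9.97 -63.46  -2.24] turn [ 0.09 -1.15  0.28]
-45
shift [  8.73 -28.98   1.43] turn [ 0.18 -1.12  0.54]
shift [ -9.8  -63.87  -2.19] turn [ 0.18 -1.12  0.54]
```

>>> carry_out --pt "1 -9.7 -63.5 -3.2 0.09 -1.15 0.28" --pt "1 -9.7 -63.5 -3.2 0.09 -1.15 0.28" --pt "1 -9.7 -63.5 -3.2 0.09 -1.15 0.28" --pt "1 -9.7 -63.5 -3.2 0.09 -1.15 0.28" --pt "1 -9.7 -63.5 -3.2 0.09 -1.15 0.28"

```text
time: 13.8
tool_pos: [528.3, 47.5, 294.1]
ee_rot: [[-0.712, 0.451, 0.538], [0.344, 0.892, -0.292], [-0.612, -0.023, -0.791]]
contact_force: [2.3, -0.3, 0.0]
gripper_width: 37.8
```

```bash
python3 - <<'E'
from h import *
show(); print(np.array(st()[0]['joints']))
R=rotB(-51,dz(-30)); move(np.array([486,-272,312])+22*R[:,2],R)
E
```

```text
t 13.8 p [528.33  47.5  294.14] F [ 2.34 -0.33  0.03] w 37.80878054562524
[[-0.712, 0.451, 0.538], [0.344, 0.892, -0.292], [-0.612, -0.023, -0.791]]
[  7.46   2.47 -42.64 120.57  48.34  49.91  -1.06]
shift [ -9.58 -30.52   7.79] turn [ 0.02 -0.23  0.06]
```

>>> carry_out --pt "1 -9.6 -30.5 7.8 0.02 -0.23 0.06" --pt "1 -9.6 -30.5 7.8 0.02 -0.23 0.06" --pt "1 -9.6 -30.5 7.8 0.02 -0.23 0.06" --pt "1 -9.6 -30.5 7.8 0.02 -0.23 0.06" --pt "1 -9.6 -30.5 7.8 0.02 -0.23 0.06"

```text
time: 14.42
tool_pos: [502.5, -255.9, 298.2]
ee_rot: [[-0.544, 0.5, 0.674], [0.318, 0.866, -0.386], [-0.777, 0.005, -0.63]]
contact_force: [3.4, 0.2, 0.6]
gripper_width: 38.3
```

```bash
python3 - <<'E'
from h import *
for i in range(2): ctrl.read_camera('top')
show(); print(np.array(st()[0]['joints']))
R=rotB(-51,dz(-30)); move(np.array([486,-272,312])+22*R[:,2],R)
out=[]
for c in('scene','top','wrist'):
  im=snap(c,c+'8.png'); 
  for n in('flat_brush','flat_brush_butt','tube'):
    r=ctrl.tip_of(c,n); print(c,n,[(np.array(q['at']),round(q['p'],2)) for q in r[:2]])
a=cv2.imread('pics/scene8.png')[0:260,150:330];b=cv2.imread('pics/wrist8.png'); c=cv2.imread('pics/top8.png')[160:300,320:480]
cv2.imwrite('pics/c8.png',np.hstack([cv2.resize(a,(304,440)),cv2.resize(b,(440,440)[:2])]))
E
```

```text
t 14.525 p [ 500.24 -261.81  297.61] F [-0.08  0.28 -1.33] w 38.152692443125325
[[-0.541, 0.51, 0.669], [0.324, 0.86, -0.394], [-0.776, 0.004, -0.63]]
[ 27.8   -5.07 -13.54 137.04  98.14  11.85 -19.87]
shift [-0.68 -1.58  0.74] turn [-0.01 -0.   -0.01]
scene flat_brush [(array([ 484.1, -251.7,  308.5]), 0.81)]
scene flat_brush_butt [(array([ 481.5, -256.1,  157.2]), 0.73)]
scene tube [(array([ 484.9, -269.5,   16. ]), 0.98), (array([532.4, 249.1,  66.4]), 0.63)]
top flat_brush [(array([ 485.4, -243.8,  306. ]), 0.77)]
top flat_brush_butt [(array([ 487. , -245.4,  161.2]), 0.82), (array([ 486.4, -275.8,   33.5]), 0.47)]
top tube [(array([ 487.4, -271.1,   15.1]), 0.53)]
wrist flat_brush [(array([ 492.4, -245.3,  307. ]), 0.57)]
wrist flat_brush_butt [(array([ 483.9, -244. ,  161.1]), 0.95)]
wrist tube []
```

View pics/c8.png

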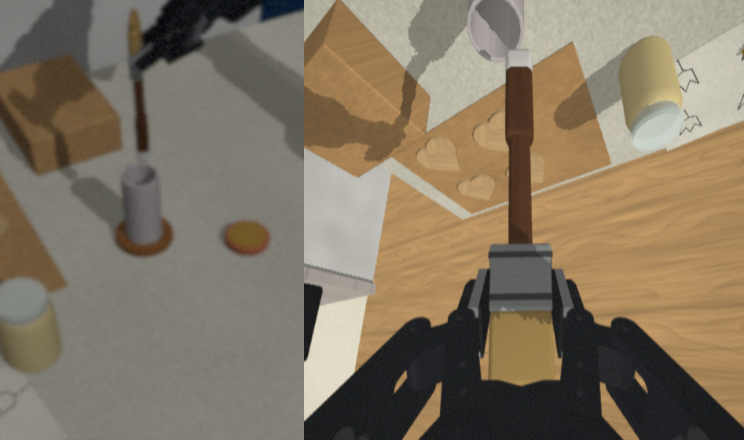

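```bash
python3 - <<'E'
from h import *
show(); s,p,R=st(); print(np.array(s['joints']))
R1=rotB(-51,dz(-30)); print('brush now',p-22*R[:,2]); move(np.array([486,-272,312])+22*R1[:,2],R1)
snap('wrist','w9.png'); r=ctrl.tip_of('wrist','flat_brush_butt'); print([(np.array(q['at']),round(q['p'],2)) for q in r[:2]])
im=cv2.imread('pics/w9.png'); 
g=(p-22*R[:,2]); 
for z in (160,165): print('butt pred',proj('wrist',[g[0],g[1],z]))
for z in (122,): print('tube rim',circ(486,-272,z,28),circ(486,-272,z,24))
cv2.imwrite('pics/c9.png',cv2.resize(im[0:140,330:530-20],(720,560),interpolation=cv2.INTER_CUBIC))
E
```

```text
t 15.125 p [ 503.59 -254.19  297.81] F [ 0.01  0.4  -0.65] w 37.85102875231765
[[-0.544, 0.5, 0.674], [0.318, 0.866, -0.386], [-0.776, 0.005, -0.63]]
[ 27.46  -5.1  -14.17 137.03  97.78  12.01 -19.81]
brush now [ 488.77 -245.7   311.67]
shift [-0.71 -2.42  0.81] turn [ 0. -0. -0.]
[(array([ 484.1, -245.8,  161.9]), 0.58)]
butt pred [276.1  52. ]
butt pred [276.14  57.31]
tube rim ((244.080322265625, 24.519968032836914), (66.9067153930664, 74.89422607421875), 116.08352661132812) ((244.18145751953125, 25.51484489440918), (57.188987731933594, 64.07022857666016), 115.74640655517578)
```

View pics/c9.png

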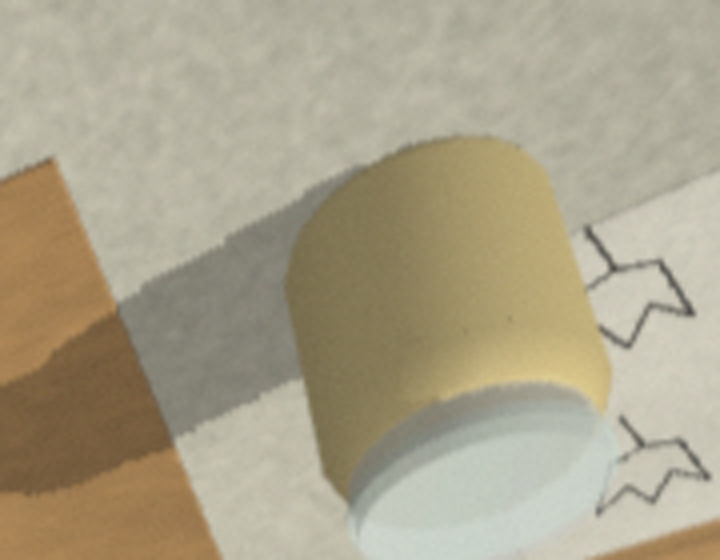

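The crop missed, but the earlier wrist view is enough: butt at (272,57) and rim centre at (245,27), which agrees with the calibration. Moving over the tube.

>>> carry_out --pt "1 -0.7 -2.2 0.8 0 0 0" --pt "1 -0.7 -2.2 0.8 0 0 0" --pt "1 -0.7 -2.2 0.8 0 0 0"

```text
time: 15.6
tool_pos: [501.7, -278.5, 297.9]
ee_rot: [[-0.544, 0.501, 0.674], [0.319, 0.866, -0.386], [-0.776, 0.005, -0.63]]
contact_force: [-1.0, -0.8, -0.5]
gripper_width: 37.9
```

```bash
python3 - <<'E'
from h import *
ctrl.read_camera('top');ctrl.read_camera('top');ctrl.read_camera('top')
show(); s,p,R=st(); print(np.array(s['joints']))
print('brush now',p-22*R[:,2]); 
snap('wrist','w10.png'); r=ctrl.tip_of('wrist','flat_brush_butt'); print([(np.array(q['at']),round(q['p'],2)) for q in r[:2]])
g=p-22*R[:,2]
for z in (160,165): print('butt pred',proj('wrist',[g[0],g[1],z]))
print('tube rim',circ(486,-272,122,28))
move(p-[0,0,60]); move(p-[0,0,122])
cv2.imwrite('pics/c10.png',np.hstack([cv2.resize(cv2.imread('pics/w10.png')[0:140,180:380],(600,420),interpolation=cv2.INTER_CUBIC)]))
E
```

```text
t 15.75 p [ 501.8  -278.23  298.07] F [-0.23 -0.67  0.31] w 38.163264245658226
[[-0.544, 0.5, 0.674], [0.318, 0.866, -0.386], [-0.776, 0.005, -0.63]]
[ 28.1   -4.37 -10.22 136.42 105.     9.01 -23.68]
brush now [ 486.97 -269.75  311.93]
[(array([ 484.6, -269.1,  161.3]), 0.96)]
butt pred [275.85  51.66]
butt pred [275.89  56.97]
tube rim ((272.20501708984375, 10.383071899414062), (74.54917907714844, 76.21595001220703), 97.9290771484375)
shift [ 4.67 -0.01  3.78] turn [0. 0. 0.]
shift [ 9.48 -0.04  7.69] turn [0. 0. 0.]
```

View pics/c10.png

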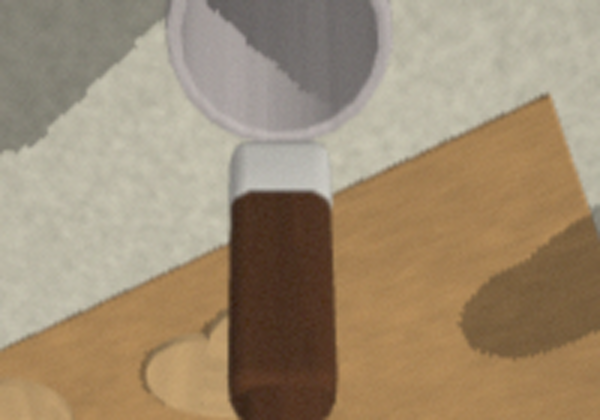

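Rim centre (273,10) and butt (274,47) line up laterally. Lowering in stages.

>>> carry_out --pt "1 1.55 0 1.25 0 0 0" --pt "1 3.1 0 2.5 0 0 0" --pt "1 4.7 0 3.8 0 0 0" --pt "1 4.7 0 3.8 0 0 0"

```text
time: 16.35
tool_pos: [501.3, -277.3, 235.9]
ee_rot: [[-0.547, 0.499, 0.672], [0.318, 0.867, -0.384], [-0.774, 0.004, -0.633]]
contact_force: [0.5, 0.4, -0.9]
gripper_width: 38.2
```

```bash
python3 - <<'E'
from h import *
ctrl.read_camera('top');ctrl.read_camera('top')
show(); s,p,R=st(); print(np.array(s['joints'])); g=p-22*R[:,2]
print('brush now',g); q=np.array([486.5,-271,p[2]]) ; q[:2]+=22*R[:2,2]; move(q-[0,0,50]);move(q-[0,0,62])
E
```

```text
t 16.45 p [ 502.04 -278.14  238.08] F [-0.05  0.18  0.17] w 38.093994967970765
[[-0.544, 0.5, 0.674], [0.318, 0.866, -0.386], [-0.777, 0.004, -0.63]]
[ 19.51   2.15  -2.6  142.22 144.95  17.66 -64.69]
brush now [ 487.22 -269.65  251.94]
shift [ 3.88 -0.17  3.15] turn [0. 0. 0.]
shift [ 4.81 -0.18  3.91] turn [0. 0. 0.]
```

>>> carry_out --pt "1 1.3 -0.1 1.0 0 0 0" --pt "1 2.6 -0.1 2.1 0 0 0" --pt "1 3.9 -0.2 3.1 0 0 0" --pt "1 3.9 -0.2 3.1 0 0 0"

```text
time: 16.95
tool_pos: [500.4, -279.9, 188.1]
ee_rot: [[-0.544, 0.501, 0.673], [0.319, 0.865, -0.387], [-0.776, 0.004, -0.631]]
contact_force: [-0.6, 0.1, 0.4]
gripper_width: 38.0
```

```bash
python3 - <<'E'
from h import *
ctrl.read_camera('top');ctrl.read_camera('top')
show(); s,p,R=st(); print(np.array(s['joints'])); g=p-22*R[:,2]
print('brush now',g); q=np.array([486.5,-271,p[2]]) ; q[:2]+=22*R[:2,2]; move(q-[0,0,10])
E
```

```text
t 17.05 p [ 501.05 -280.03  189.34] F [ 0.28 -0.77 -0.37] w 38.04402256262419
[[-0.543, 0.501, 0.674], [0.318, 0.865, -0.387], [-0.777, 0.004, -0.629]]
[ 22.33   9.68  -5.58 145.79 156.57  27.82 -76.89]
brush now [ 486.22 -271.51  203.18]
shift [0.78 0.05 0.63] turn [0. 0. 0.]
```

Joint 4 is close to its limit (145.8 of 147.25), so I'll lean the brush about 8° outward inside the tube for the last 15 mm. That unbends the elbow.

```bash
python3 - <<'E'
from h import *
d=dz(-30)
for a,zb in((8,54),(8,46),(8,38)):
  t=np.radians(a); B=np.sin(t)*d+np.cos(t)*up; gz=zb+147*np.cos(t); g=np.array([486,-271.7,80])+B*(gz-80)/np.cos(t)
  R1=rotB(-51+a,d); print(zb,g); move(g+22*R1[:,2],R1)
E
```

```text
54 [ 500.55 -280.1   199.57]
shift [-0.46 -0.03  1.5 ] turn [ 0.    0.14 -0.  ]
46 [ 499.58 -279.54  191.57]
shift [ 0.23 -0.04  1.92] turn [ 0.    0.14 -0.  ]
38 [ 498.61 -278.98  183.57]
shift [ 0.92 -0.04  2.34] turn [ 0.    0.14 -0.  ]
```

>>> carry_out --pt "1 -0.5 0 1.5 0 0.14 0" --pt "1 -0.5 0 1.5 0 0.14 0" --pt "1 0.2 0 1.9 0 0.14 0" --pt "1 0.2 0 1.9 0 0.14 0"

```text
time: 17.55
tool_pos: [512.3, -286.6, 176.0]
ee_rot: [[-0.631, 0.501, 0.592], [0.368, 0.865, -0.34], [-0.683, 0.004, -0.731]]
contact_force: [0.2, 0.4, -0.3]
gripper_width: 37.8
```

```bash
python3 - <<'E'
from h import *
ctrl.read_camera('top');ctrl.read_camera('top')
show(); s,p,R=st(); print(np.array(s['joints'])); print('brush',p-22*R[:,2]); move(p-[0,0,10])
E
```

```text
t 17.65 p [ 512.46 -286.82  176.18] F [-0.17  0.54 -0.77] w 38.17500573200235
[[-0.631, 0.501, 0.592], [0.369, 0.865, -0.34], [-0.683, 0.004, -0.731]]
[ 18.04   9.55   1.49 138.62 147.18  12.71 -65.91]
brush [ 499.43 -279.35  192.25]
shift [ 0.68 -0.    0.73] turn [0. 0. 0.]
```

>>> carry_out --pt "1 0.3 0 0.35 0 0 0" --pt "1 0.5 0 0.55 0 0 0" --pt "1 0.5 0 0.55 0 0 0"

```text
time: 18.02
tool_pos: [514.5, -288.0, 170.8]
ee_rot: [[-0.628, 0.502, 0.595], [0.367, 0.865, -0.342], [-0.687, 0.004, -0.727]]
contact_force: [0.8, -0.1, 8.5]
gripper_width: 37.7
```

```bash
python3 - <<'E'
from h import *
show(); s,p,R=st(); print('brush',p-22*R[:,2])
E
```

```text
t 18.025 p [ 514.46 -288.    170.8 ] F [ 0.76 -0.11  8.55] w 37.734158365398024
[[-0.628, 0.502, 0.595], [0.367, 0.865, -0.342], [-0.687, 0.004, -0.727]]
brush [ 501.36 -280.48  186.79]
```

Contact with the plug (8.5 N up). Releasing and backing out along the tool axis.

>>> carry_out --pt "0 0 0 0 0 0 0" --pt "0 0 0 0 0 0 0" --pt "0 0 0 0 0 0 0" --pt "0 0 0 -0.5 0 0 0" --pt "0 0 0 -2 0 0 0"

```text
time: 18.65
tool_pos: [502.1, -281.1, 185.0]
ee_rot: [[-0.628, 0.502, 0.595], [0.368, 0.865, -0.342], [-0.686, 0.004, -0.728]]
contact_force: [-0.1, 1.1, 0.9]
gripper_width: 85.7
```

>>> carry_out --pt "0 0 0 -3 0 0 0" --pt "0 0 0 -7 0 0 0" --pt "0 0 0 -12 0 0 0" --pt "0 0 0 -16 0 0 0" --pt "0 0 0 -16 0 0 0"

```text
time: 19.27
tool_pos: [440.5, -263.3, 275.0]
ee_rot: [[-0.607, 0.528, 0.594], [0.361, 0.849, -0.385], [-0.707, -0.019, -0.706]]
contact_force: [-0.6, -0.4, 0.2]
gripper_width: 85.4
```

```bash
python3 - <<'E'
from h import *
show(); print(np.array(st()[0]['joints']))
for c in('scene','top'):
  snap(c,c+'11.png')
  for n in('flat_brush','tube','round_brush','paint_jar','jar_lid','heart','pencil'):
    r=ctrl.tip_of(c,n); print(c,n,[(np.array(q['at']),round(q['p'],2)) for q in r[:2]])
a=cv2.imread('pics/scene11.png')[0:260,150:330];b=cv2.imread('pics/top11.png')
cv2.imwrite('pics/c11.png',np.hstack([cv2.resize(a,(304,440)),cv2.resize(b,(490,440))]))
E
```

```text
t 19.275 p [ 440.52 -263.29  274.98] F [-0.55 -0.43  0.16] w 85.43363125355798
[[-0.607, 0.528, 0.594], [0.361, 0.849, -0.385], [-0.707, -0.019, -0.706]]
[  6.01 -10.8    8.14 140.1   64.96  15.9   14.9 ]
scene flat_brush [(array([ 516.5, -289.3,  180.8]), 0.66)]
scene tube [(array([ 488.9, -269.2,   15.3]), 0.71), (array([ 485.3, -270.2,   66.5]), 0.57)]
scene round_brush [(array([534.3, 250.8,  69.3]), 0.68)]
scene paint_jar [(array([ 719.6, -135.6,   -4.8]), 0.6), (array([ 483.9, -270.8,   66.2]), 0.47)]
scene jar_lid [(array([ 349.1, -187.7,   -1.5]), 0.61)]
scene heart [(array([ 350.1, -191. ,   -3.1]), 0.64), (array([746.7, 208.9,   0.2]), 0.56)]
scene pencil [(array([709.6,  48.8,  -0.7]), 0.82)]
top flat_brush [(array([ 514.7, -292.6,  180. ]), 0.59)]
top tube [(array([ 484.3, -272.2,   17. ]), 0.72)]
top round_brush [(array([529.5, 255.2,  64.7]), 0.57)]
top paint_jar [(array([ 720.2, -135.8,   -4.6]), 0.89)]
top jar_lid [(array([ 347.1, -185.5,   -1. ]), 0.75), (array([529.9, 253.9,  67.9]), 0.16)]
top heart []
top pencil [(array([707.6,  49.8,  -0.8]), 0.7)]
```

View pics/c11.png

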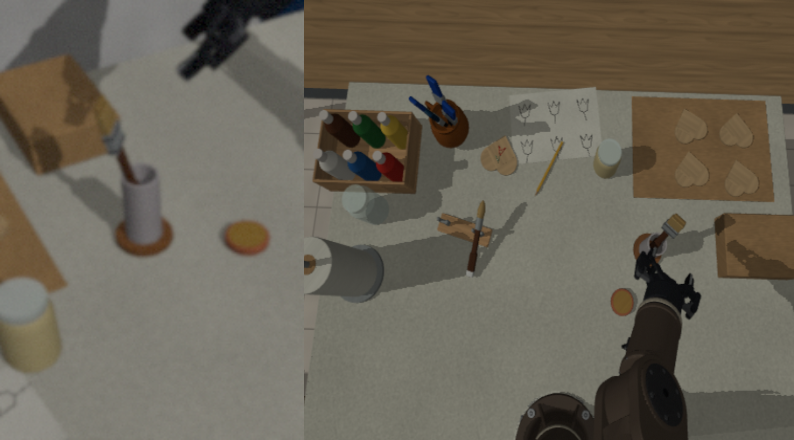

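```bash
python3 - <<'E'
from h import *
for i in range(6): ctrl.read_camera('top')
show()
for c in('scene','top'):
  ctrl.read_camera(c)
  for n in('flat_brush','tube_mid','flat_brush_butt'):
    r=ctrl.tip_of(c,n); print(c,n,[(np.array(q['at']),round(q['p'],2)) for q in r[:2]])
ctrl.close_job()
E
```

```text
t 20.375 p [ 441.17 -263.83  274.69] F [0.67 0.44 0.6 ] w 85.4193849845929
[[-0.607, 0.528, 0.594], [0.361, 0.849, -0.386], [-0.708, -0.019, -0.706]]
scene flat_brush [(array([ 512.9, -291. ,  179.4]), 0.76), (array([ 486.8, -267.3,   38.6]), 0.62)]
scene tube_mid [(array([ 485.7, -269.3,   66.4]), 0.75)]
scene flat_brush_butt [(array([ 346.5, -188.8,   -1.5]), 0.33)]
top flat_brush [(array([ 513.6, -293. ,  179.7]), 0.88)]
top tube_mid [(array([ 481.8, -271.7,   65.4]), 0.73), (array([ 484.2, -274.1,   38.1]), 0.29)]
top flat_brush_butt []
the job is handed in; nothing more can be done
```

The brush stand is back together and I handed the job in at about 20.7 s. The tube is pushed home over the plug, and the flat brush stands in it, bristles up.

- **Tube:** The tube touched bottom at about 44 N, and the gripper height put its lower end at about 12 mm. The rim's size in the picture matched a height of 122 mm. The final tube-middle reading of about 66 mm agrees with the 67 mm expected.
- **Brush:** The handle end touched the plug at 8.5 N before I released it. It now leans against the tube rim and stayed still, with the ferrule at about 180 mm in both cameras.
- **Late change:** Joint 4 came close to its limit, so I tilted the brush about 8° for the last 15 mm.
- **Other things:** In the final pictures the round brush, jar, lid, heart and pencil are where they started, within a few millimetres.
- **Robot:** The gripper is open and clear of everything.

**Checks that failed or disagreed:** The detector read the tube's lower end at 15–17 mm instead of 12 mm, within about 5 mm and against the other checks. It couldn't find the handle end inside the tube, and its one weak report of it was actually the jar lid. In the final check it missed the heart in the top view, though the heart shows unmoved in the picture.

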